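# Gauge two panels by pinching and press each into its jig slot

### The job

Two look-alike plywood panels stand in the wooden tray; one is a little thicker. Feel with the gripper which is which, then press the thicker one into the wide slot of the jig and the thinner one into the narrow slot, each fully down to the slot floor, upright, centred along its slot and let go. The slot blocks are clamped a little off their marked places, so feel for each slot, press only gently on the jig, and do not disturb the other things on the bench.

Things in the scene. Friction and masses are not known exactly. Their poses are not given: they have to be found in the camera images.
- panel_1: one of two look-alike plywood panels, 80 mm wide (x) and 80 mm tall (z), with a 28 x 20 mm window (34 to 54 mm up). One of the two is 12 mm thick, the other 9 mm (along y); which is which is not told. 30 to 70 g. Origin: centre of its lower edge. It starts upright in a groove of the tray
- panel_2: the other panel, same width, height and window, the other thickness; origin and axes as for panel_1
- tray: fixed wooden tray, 90 x 150 mm (x, y), 22 mm high, with two loose grooves 20 mm wide, running along its x at y = +35 and -35 mm; groove floor 8 mm above the bench. Origin: centre of its underside. A panel stands in each groove, top edge 88 mm above the bench, its width along the tray's x
- jig: fixed jig: aluminium plate 100 x 190 mm (x, y), 10 mm thick, with two grey plastic blocks, tops 42 mm above the bench, each with one slot along x. Wide slot towards +y, by the tall end plate (40 mm high); narrow slot towards -y, by the low end plate (16 mm high). A push or knock of over 80 N on the jig damages it (touch down at 8 mm/s or less). Origin: centre of the plate's underside; z up
- slot_wide (a point): nominal centre of the wide slot, at the block's top face (jig y = +35 mm); axes as the jig. The slot is 13.5 mm wide (y), 70 mm long (x), open at both ends, 24 mm deep; walls beside it 16 mm thick. The block is really clamped up to 7 mm to either side (along jig y) of this point, unmeasured, and does not shift under load
- slot_narrow (a point): the same for the narrow slot (jig y = -35 mm): 10.5 mm wide, its block too clamped up to 7 mm off along jig y, apart from the other. In both slots a steel leaf spring in the +y wall rubs on the panel from about 10 mm below the top face down and pushes it to -y; reaching the floor takes a downward push of some 3 to 10 N, more than a panel's weight
- tape: bystander: blue tape roll, 90 mm across, 25 mm high, lying flat; origin at the centre of its underside
- solder: bystander: spool 48 mm across, 32 mm high; origin at the centre of its underside
- screwdriver: bystander: screwdriver lying on the bench between tray and jig, roughly along x
- speaker: bystander: square loudspeaker driver 70 x 70 mm, 33 mm high; origin at the centre of its underside
- pliers: bystander: pliers with blue handles, about 170 mm long, lying flat
Not all that is in view belongs to the job. What is shaped like the panel_1 but yellow is not meant.

How it is judged:
On the way:
1. one panel is fully home in a slot of the jig (((z of panel_1 in the frame of jig between 0.012 and 0.0215 m and y of panel_1 in the frame of jig between 0.0255 and 0.0445 m and x of panel_1 in the frame of jig between -0.015 and 0.015 m and angle between panel_1's own z axis and vertical below 0.09 rad) or (z of panel_1 in the frame of jig between 0.012 and 0.0215 m and y of panel_1 in the frame of jig between -0.0445 and -0.0255 m and x of panel_1 in the frame of jig between -0.015 and 0.015 m and angle between panel_1's own z axis and vertical below 0.09 rad) or (z of panel_2 in the frame of jig between 0.012 and 0.0215 m and y of panel_2 in the frame of jig between 0.0255 and 0.0445 m and x of panel_2 in the frame of jig between -0.015 and 0.015 m and angle between panel_2's own z axis and vertical below 0.09 rad) or (z of panel_2 in the frame of jig between 0.012 and 0.0215 m and y of panel_2 in the frame of jig between -0.0445 and -0.0255 m and x of panel_2 in the frame of jig between -0.015 and 0.015 m and angle between panel_2's own z axis and vertical below 0.09 rad))), for 0.2 s.
At the end, for the whole second after the job is handed in: each slot of the jig holds one panel (only thick in wide, thin in narrow can be): lower edge within 3.5 mm of the slot floor, centred along the slot within 15 mm, upright within 0.09 rad, within 9.5 mm sideways of the nominal slot centre, both at rest (((z of panel_1 in the frame of jig between 0.012 and 0.0215 m and y of panel_1 in the frame of jig between 0.0255 and 0.0445 m and x of panel_1 in the frame of jig between -0.015 and 0.015 m and angle between panel_1's own z axis and vertical below 0.09 rad) or (z of panel_2 in the frame of jig between 0.012 and 0.0215 m and y of panel_2 in the frame of jig between 0.0255 and 0.0445 m and x of panel_2 in the frame of jig between -0.015 and 0.015 m and angle between panel_2's own z axis and vertical below 0.09 rad)) and ((z of panel_1 in the frame of jig between 0.012 and 0.0215 m and y of panel_1 in the frame of jig between -0.0445 and -0.0255 m and x of panel_1 in the frame of jig between -0.015 and 0.015 m and angle between panel_1's own z axis and vertical below 0.09 rad) or (z of panel_2 in the frame of jig between 0.012 and 0.0215 m and y of panel_2 in the frame of jig between -0.0445 and -0.0255 m and x of panel_2 in the frame of jig between -0.015 and 0.015 m and angle between panel_2's own z axis and vertical below 0.09 rad)) and linear speed of each of panel_1, panel_2 below 0.02 m/s); the robot touches nothing.
It fails at once if the jig is pressed or knocked with more than 80 N (contact force between jig and anything else above 80 N).
It fails at once if a bystander (tape, solder, screwdriver, speaker or pliers) is moved over 30 mm (distance of any of tape, solder, screwdriver, speaker, pliers from where it was at the start of the episode above 0.03 m).
It also fails if it takes over 72 s, if anything falls off the work surface, if the arm or the gripper's body presses on something with over 40 N, if the wrist force passes 120 N, or if a joint passes its speed limit or range.

### The arm

A 6-joint arm with a two-finger parallel gripper is mounted at the origin on the work surface. World frame = base frame: x ahead of the robot, y to its left, z up, the work surface at z = 0. Lengths are in m, angles in rad, forces in N, time in s.
With the tool pointing down it reaches from about 0.325 to 0.875 m from the base axis. Payload 4.4 kg.
Tool frame: the origin (TCP) lies on the centre line of the jaws, within the pads' length; the fingertips stand 8 mm ahead of it and the grasp point (between the pads) lies 11 mm behind it; z points along the fingers, y is the direction in which the jaws open and shut (so a half turn about z gives the same grasp; the last joint's range is limited). The gripper opens to 85 mm and grips with 20 to 120 N. Pads are 22 mm wide; open, the fingers measure 114 mm over their backs; the gripper's body (76 mm by 85 mm) begins 54 mm behind the grasp point. The pads swing forward as they close: fully open they stand 13 mm farther back than shut.
Start: joints at [1.002, 0.207, 1.542, -0, 1.393, -0.15], TCP at [0.234, 0.525, 0.239] pointing down, gripper open.
Joint ranges: [-2.73, 2.73], [-0.86, 2.22], [0.23, 2.46], [-1.11, 4.25], [0.08, 2.63], [-2.82, 2.82]. Speed limits (rad/s): [2.79, 2.79, 3.14, 3.14, 3.14, 3.14].

### API

Orientations are given as a unit quaternion [w, x, y, z].
In Python, from station import robot gives the robot as it stands.
- The arm moves only by the tool carry_out, never from a script. Its argument "steps" is one flat list of numbers, 5 for each row, row after row: the opening, from 0 (shut) to 1 (fully open), then the shift along the tool's x, y, z in cm, then the turn about the tool's z in degrees. In form: [fingers, x, y, z, yaw, fingers, x, y, z, yaw, ...]. A call has exactly 8 rows; each row is the pose to reach, as a shift and turn from the pose measured when the call began, along the tool's axes at that moment; what a row does not reach only later rows make up. A row lasts 1/12 s, in which the tool goes at most 41.7 mm and 7.16 degrees, less where a joint would pass 70% of its speed; a pose out of reach is approached as far as the arm can. A call with a gripper value outside its range is refused whole. The fingers move at their own pace and stop on an object; "squeeze" is the grip in N (left out, the last holds). Time passes only in rows, so rows that repeat a pose let the fingers close, or fill a call up. It gives the time, the measured TCP pose, the force and the opening at its end, in the units of the state.
- robot.get_state(): the state, without advancing time (a new reading comes with each control period).
- robot.get_image(name): name is "scene" or "top" or "wrist"; returns the picture (384x512x3 uint8, red, green, blue); there is no depth.
- robot.get_calibration(name): a dict with "intrinsics" (3x3 intrinsics, pixels), "cam_to_world" (4x4, takes a point from camera to world coordinates); the wrist camera has in their place "hand_eye" (4x4, takes a point from camera to tool coordinates, whose origin is the TCP and whose axes are the flange's). Camera axes: x right, y up, looking along -z (the intrinsics and any distortion apply to the point x, -y, -z); pixel columns grow to the right and rows downward; lengths in m; the calibration is good to about 2 mm. A picture is of the moment at which its call begins: read the wrist's pose just before it. get_calibration takes no time and is no camera call.
- robot.close_job(): hands the job in, once; it reports no verdict.
The state is a dict: "time": time; "qpos": joint angles; "qd": joint speeds; "tau": joint torques, N m; "tcp_pos": TCP position; "tcp_rot": TCP orientation; "ft_force": force on the tool from outside, world axes, zero at the start; "wrist_torque": the same for the moment, N m; "gripper_width": opening from 0.0 (shut) to 1.0 (fully open).
Only numpy, scipy, OpenCV 4.12 (cv2) and the standard library are available. Lean on these libraries where they do the work, as an engineer would, in place of code of your own. Each camera call takes 0.05 s, during which the arm holds its last target. There are 200 camera calls.

## Working session

There is one attempt and no reset: what is moved stays moved. The work goes in short steps, Python scripts to look and compute and a tool call to move; the robot and the scene stay as the last step left them, time stands still between calls to the robot, and variables do not carry over. Pictures are saved under pics/ and viewed, about 8 in all and at most 12, crops included, and the job is handed in when it is done.

Besides the shell and the picture viewer there is one more tool, called after "Request:" as name(argument=value, ...) on one line, values as JSON. carry_out: Moves the arm, as the interface text tells. Its arguments: {"type":"object","properties":{"steps":{"type":"array"},"squeeze":{"type":"number"}},"required":["steps"]}

```bash
ls; mkdir -p pics; cat > h.py <<'E'
import numpy as np, cv2
from station import robot
def save(n,f,crop=None,s=1):
    im=robot.get_image(n)[:,:,::-1].copy()
    cv2.imwrite(f.replace('pics/','pics/raw_'),im)
    if crop: a,b,c,d=crop; im=im[b:d,a:c]
    if s!=1: im=cv2.resize(im,None,fx=s,fy=s,interpolation=cv2.INTER_CUBIC)
    cv2.imwrite(f,im)
def ray(n,u,v):
    c=robot.get_calibration(n);K=np.array(c["intrinsics"]);T=np.array(c["cam_to_world"])
    p=np.linalg.solve(K,[u,v,1.]); d=T[:3,:3]@[p[0],-p[1],-p[2]]
    return T[:3,3],d
def at(n,u,v,z):
    o,d=ray(n,u,v); return np.round(o+d*(z-o[2])/d[2],4)
E
python3 - <<'E'
from h import *
save("top","pics/top.png",s=1.5); save("scene","pics/scene.png",s=1.5)
s=robot.get_state(); print({k:np.round(v,3) for k,v in s.items()})
for n in("top","scene","wrist"): print(n,robot.get_calibration(n))
E
```

```text
pics
{'time': np.float64(0.1), 'qpos': array([ 1.001,  0.207,  1.543, -0.   ,  1.394, -0.15 ]), 'qd': array([-0.001, -0.001, -0.002,  0.   , -0.001, -0.001]), 'tau': array([-1.0000e-03, -3.8409e+01, -2.9255e+01, -0.0000e+00,  5.0000e-03,
        0.0000e+00]), 'tcp_pos': array([0.233, 0.525, 0.238]), 'tcp_rot': array([-0.   ,  0.208,  0.978, -0.001]), 'ft_force': array([ 0.208, -0.079,  0.389]), 'wrist_torque': array([-0.022, -0.017,  0.014]), 'gripper_width': np.float64(1.002)}
top {'intrinsics': array([[439.52687552,   0.        , 256.59578415],
       [  0.        , 439.52687552, 200.38043388],
       [  0.        ,   0.        ,   1.        ]]), 'cam_to_world': array([[-0.01137539,  0.99577774, -0.09108953,  0.48585412],
       [-0.99985794, -0.01019412,  0.01342302, -0.03239545],
       [ 0.01243776,  0.09122928,  0.99575224,  1.23106938],
       [ 0.        ,  0.        ,  0.        ,  1.        ]])}
scene {'intrinsics': array([[387.81735889,   0.        , 259.81147232],
       [  0.        , 387.81735889, 188.72866657],
       [  0.        ,   0.        ,   1.        ]]), 'cam_to_world': array([[ 0.58288177, -0.57215623,  0.57696281,  1.07666236],
       [ 0.81234656,  0.42648409, -0.39774916, -0.36148642],
       [-0.0184908 ,  0.70053449,  0.71337895,  0.63759728],
       [ 0.        ,  0.        ,  0.        ,  1.        ]])}
wrist {'intrinsics': array([[283.91830061,   0.        , 254.09214457],
       [  0.        , 283.91830061, 193.23202924],
       [  0.        ,   0.        ,   1.        ]]), 'hand_eye': array([[-8.63295347e-04,  9.47742165e-01,  3.19036116e-01,
         8.20941810e-02],
       [ 9.99999527e-01,  6.75108004e-04,  7.00443011e-04,
         1.64753993e-03],
       [ 4.48455541e-04,  3.19036569e-01, -9.47742300e-01,
        -1.35293343e-01],
       [ 0.00000000e+00,  0.00000000e+00,  0.00000000e+00,
         1.00000000e+00]])}
```

View pics/top.png

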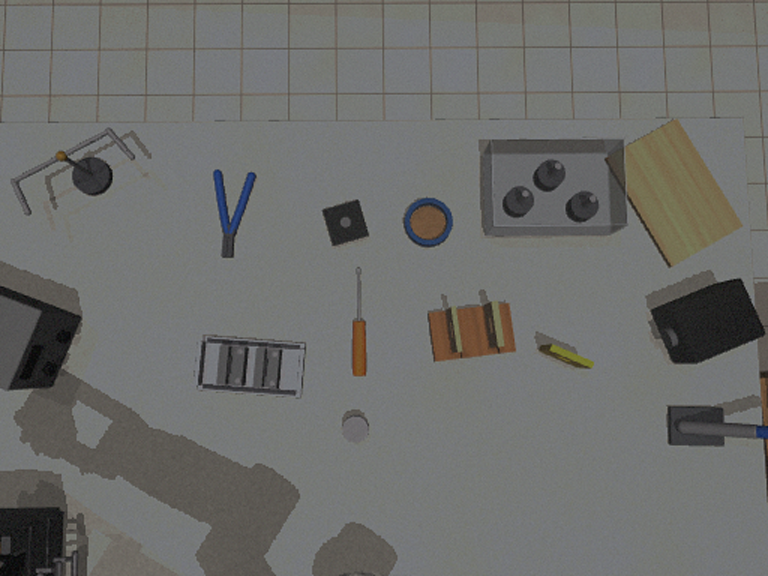

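View pics/scene.png

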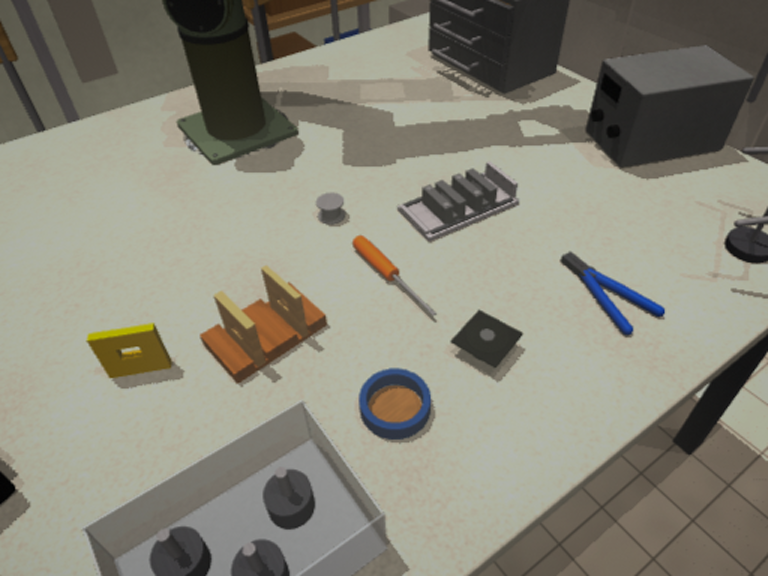

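```bash
python3 - <<'E'
import cv2,numpy as np
im=cv2.imread('pics/raw_top.png')
a=im[185:275,120:210]; b=im[185:275,275:365]
o=np.hstack([cv2.resize(x,(400,400),interpolation=cv2.INTER_CUBIC) for x in(a,b)])
cv2.imwrite('pics/c1.png',np.clip(o*1.6,0,255).astype('uint8'))
E
```

```text
(no output)
```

View pics/c1.png

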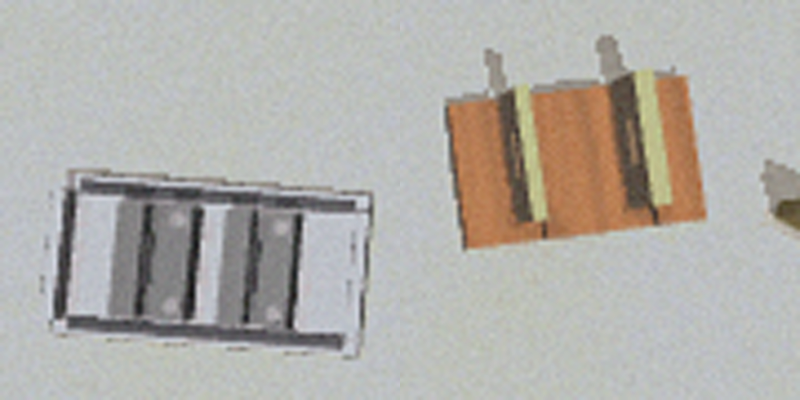

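```bash
python3 - <<'E'
from h import *
k=90/400
def A(x,y,z,o=120): return at("top",o+x*k-.5,185+y*k-.5,z)
print("jig");
for p in[(75,170,.01),(372,193,.01),(357,357,.01),(50,333,.01),(75,170,.04),(50,333,.04),(372,193,.016),(357,357,.016)]: print(p,A(*p)[:2])
print("dark slots", [A(*p,.042)[:2] for p in[(148,205),(138,318),(253,210),(243,325)]])
print("tray")
for p in[(447,101),(688,75),(706,218),(464,248)]: print(A(p[0]-400,p[1],.022,275)[:2])
print("panels")
for p in[(523,88),(540,220),(644,72),(662,205)]: print(A(p[0]-400,p[1],.088,275)[:2])
print("driver"); 
for p in[(359,268),(359,375)]: print(at("top",p[0]/1.5,p[1]/1.5,.02))
E
```

```text
jig
(75, 170, 0.01) [0.5388 0.2846]
(372, 193, 0.01) [0.5225 0.0999]
(357, 357, 0.01) [0.4213 0.1092]
(50, 333, 0.01) [0.4383 0.2986]
(75, 170, 0.04) [0.5375 0.2768]
(50, 333, 0.04) [0.4394 0.2905]
(372, 193, 0.016) [0.5223 0.0993]
(357, 357, 0.016) [0.4216 0.1085]
dark slots [array([0.5157, 0.2319]), array([0.4479, 0.2372]), array([0.512 , 0.1685]), array([0.4429, 0.1741])]
tray
[ 0.5767 -0.1271]
[ 0.5913 -0.2776]
[ 0.5024 -0.2863]
[ 0.4856 -0.136 ]
panels
[ 0.5789 -0.1668]
[ 0.5014 -0.1751]
[ 0.5876 -0.2383]
[ 0.5094 -0.2468]
driver
[ 0.6577 -0.0014  0.02  ]
[4.607e-01 1.000e-04 2.000e-02]
```

```bash
cat >> h.py <<'E'
from scipy.spatial.transform import Rotation as Ro
def tool():
    s=robot.get_state(); q=s["tcp_rot"]; return np.array(s["tcp_pos"]),Ro.from_quat([q[1],q[2],q[3],q[0]]).as_matrix(),s
def go(x,y,z,yang):
    p,R,s=tool(); d=R.T@(np.array([x,y,z])-p)*100
    a=np.degrees(np.arctan2(R[1,1],R[0,1])); w=(a-yang+180)%360-180
    print("shift cm",np.round(d,2),"yaw",round(w,2),"| tcp",np.round(p,4),"yang",round(a,2),"t",round(s["time"],2),"w",round(float(s["gripper_width"]),4),"F",np.round(s["ft_force"],1))
def atw(u,v,z,P=None):
    p,R,_=tool() if P is None else P
    c=robot.get_calibration("wrist");K=np.array(c["intrinsics"]);H=np.array(c["hand_eye"])
    q=np.linalg.solve(K,[u,v,1.]); d=R@H[:3,:3]@[q[0],-q[1],-q[2]]; o=p+R@H[:3,3]
    return np.round(o+d*(z-o[2])/d[2],4)
E
python3 -c "
from h import *
go(.455,.2,.22,85.1)"
```

```text
shift cm [-33.44 -20.65   1.85] yaw -19.1 | tcp [0.2335 0.5247 0.2382] yang 66.0 t 0.1 w 1.0022 F [ 0.2 -0.1  0.4]
```

Request:
carry_out(steps=[0.5,-33.4,-20.6,1.8,-19,0.5,-33.4,-20.6,1.8,-19,0.5,-33.4,-20.6,1.8,-19,0.5,-33.4,-20.6,1.8,-19,0.5,-33.4,-20.6,1.8,-19,0.5,-33.4,-20.6,1.8,-19,0.5,-33.4,-20.6,1.8,-19,0.5,-33.4,-20.6,1.8,-19], squeeze=30)

```text
time: 0.77
tcp_pos: [0.4185, 0.2528, 0.2233]
tcp_rot: [-0.001, 0.043, 0.999, -0.001]
ft_force: [0.9, 1.4, -0.2]
gripper_width: 0.503
```

```bash
python3 -c "
from h import *
go(.455,.2,.22,85.1)"
```

```text
shift cm [-4.1  -4.94  0.33] yaw -0.08 | tcp [0.4185 0.2528 0.2233] yang 85.02 t 0.77 w 0.5029 F [ 0.9  1.4 -0.2]
```

Request:
carry_out(steps=[0.5,-4.1,-4.9,0.3,0,0.5,-4.1,-4.9,0.3,0,0.5,-4.1,-4.9,0.3,0,0.5,-4.1,-4.9,0.3,0,0.5,-4.1,-4.9,0.3,0,0.5,-4.1,-4.9,0.3,0,0.5,-4.1,-4.9,0.3,0,0.5,-4.1,-4.9,0.3,0])

```text
time: 1.43
tcp_pos: [0.4544, 0.2014, 0.2203]
tcp_rot: [-0.001, 0.042, 0.999, -0.001]
ft_force: [-0.0, -0.1, 0.3]
gripper_width: 0.496
```

```bash
python3 - <<'E'
from h import *
go(.455,.2,.22,85.1)
p,R,_=tool(); np.savez('jigpose.npz',p=p,R=R)
save("wrist","pics/w1.png")
im=cv2.imread('pics/raw_w1.png'); im=cv2.resize(im,(800,600),interpolation=cv2.INTER_CUBIC); cv2.imwrite('pics/w1.png',np.clip(im*1.5,0,255).astype('uint8'))
go(.5395,-.171,.22,96.1)
E
```

```text
shift cm [-0.07 -0.14  0.03] yaw 0.04 | tcp [0.4544 0.2014 0.2203] yang 85.14 t 1.43 w 0.4964 F [-0.  -0.1  0.3]
shift cm [-11.63 -36.38   0.09] yaw -10.97 | tcp [0.4545 0.2013 0.2204] yang 85.13 t 1.48 w 0.4979 F [-0.1 -0.1 -1.1]
```

View pics/w1.png

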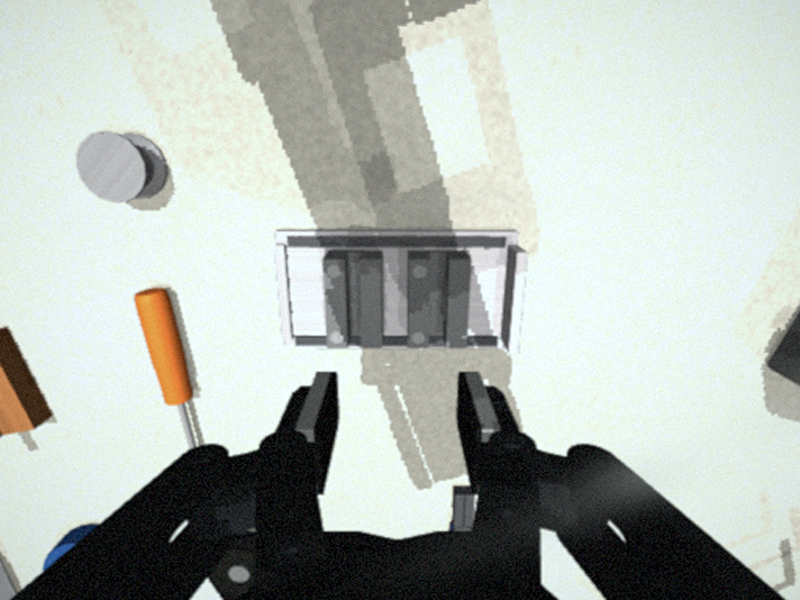

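```bash
python3 - <<'E'
import cv2,numpy as np
im=cv2.imread('pics/raw_w1.png')
a=im[140:230,172:342]
a=cv2.resize(a,(790,418),interpolation=cv2.INTER_CUBIC).astype(float)
cv2.imwrite('pics/c2.png',np.clip(255*(a/255*1.3)**.6,0,255).astype('uint8'))
E
```

```text
(no output)
```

View pics/c2.png

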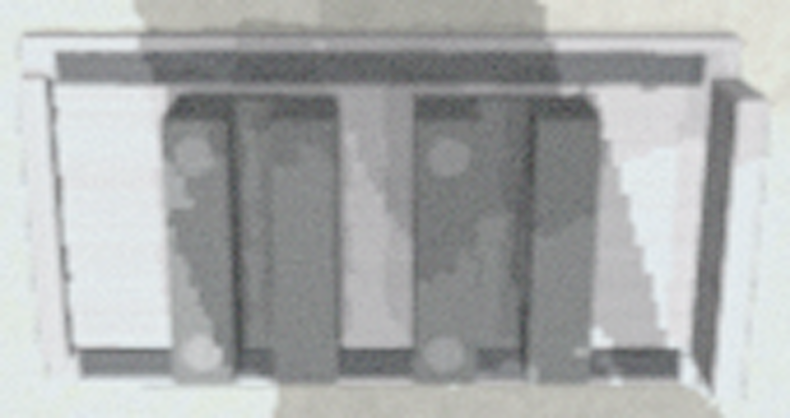

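Request:
carry_out(steps=[0.5,-11.6,-36.4,0.1,-11,0.5,-11.6,-36.4,0.1,-11,0.5,-11.6,-36.4,0.1,-11,0.5,-11.6,-36.4,0.1,-11,0.5,-11.6,-36.4,0.1,-11,0.5,-11.6,-36.4,0.1,-11,0.5,-11.6,-36.4,0.1,-11,0.5,-11.6,-36.4,0.1,-11])

```text
time: 2.15
tcp_pos: [0.5277, -0.1209, 0.2202]
tcp_rot: [-0.001, -0.054, 0.999, -0.001]
ft_force: [1.0, 0.5, 0.5]
gripper_width: 0.5
```

```bash
python3 - <<'E'
from h import *
d=np.load('jigpose.npz'); P=(d['p'],d['R'],0)
sx=170/790; sy=90/418
W=lambda x,y,z:atw(172+(x+.5)*sx-.5,140+(y+.5)*sy-.5,z,P)
for n,pts in dict(narrow=[(172,245),(234,245),(273,245),(337,245),(253,112),(255,372)],wide=[(415,245),(477,245),(531,245),(597,245),(503,112),(504,372)]).items():
    print(n,[W(*p,.042)[:2].tolist() for p in pts])
print('plate',[W(*p,.016)[:2].tolist() for p in [(22,35),(75,380)]],[W(*p,.04)[:2].tolist() for p in [(765,90)]],[W(*p,.01)[:2].tolist() for p in [(740,35),(712,380)]])
go(.5395,-.171,.22,96.1)
E
```

```text
narrow [[0.4728, 0.1476], [0.4741, 0.1631], [0.4749, 0.1728], [0.4763, 0.1888], [0.4407, 0.1718], [0.509, 0.1643]]
wide [[0.4779, 0.2082], [0.4793, 0.2237], [0.4804, 0.2372], [0.4818, 0.2536], [0.4459, 0.2321], [0.5144, 0.2285]]
plate [[0.4211, 0.1116], [0.5183, 0.1098]] [[0.4463, 0.2958]] [[0.438, 0.2974], [0.5363, 0.2894]]
shift cm [-0.63 -5.11  0.03] yaw 0.08 | tcp [ 0.5277 -0.1209  0.2202] yang 96.18 t 2.15 w 0.4998 F [1.  0.5 0.5]
```

Request:
carry_out(steps=[0.5,-0.6,-5.1,0,0,0.5,-0.6,-5.1,0,0,0.5,-0.6,-5.1,0,0,0.5,-0.6,-5.1,4,0,0.5,-0.6,-5.1,8,0,0.5,-0.6,-5.1,10,0,0.5,-0.6,-5.1,10,0,0.5,-0.6,-5.1,10,0])

```text
time: 2.82
tcp_pos: [0.5381, -0.169, 0.1192]
tcp_rot: [-0.002, -0.055, 0.998, 0.0]
ft_force: [0.8, 0.4, -0.2]
gripper_width: 0.502
```

```bash
python3 - <<'E'
from h import *
go(.5395,-.171,.061,96.1)
save("wrist","pics/w2.png")
im=cv2.imread('pics/raw_w2.png'); cv2.imwrite('pics/w2.png',np.clip(im*1.5,0,255).astype('uint8'))
E
```

```text
shift cm [-0.14 -0.22  5.82] yaw 0.18 | tcp [ 0.5381 -0.169   0.1192] yang 96.28 t 2.82 w 0.5019 F [ 0.8  0.4 -0.2]
```

View pics/w2.png

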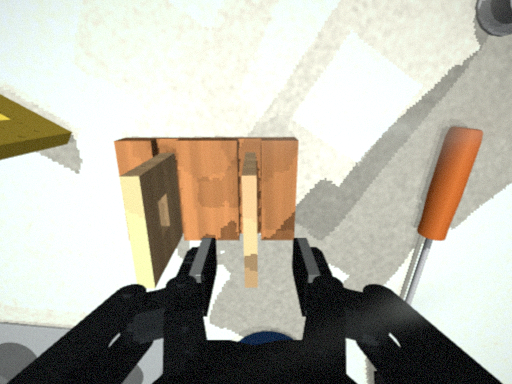

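```bash
python3 -c "
from h import *
print(atw(251,288,.088),atw(251,185,.088),atw(251,172,.088),atw(145,285,.088),atw(134,178,.088))
go(.5395,-.171,.061,96.1)"
```

```text
[ 0.5855 -0.166   0.088 ] [ 0.51  -0.174  0.088] [ 0.5018 -0.1748  0.088 ] [ 0.5912 -0.2404  0.088 ] [ 0.5134 -0.2461  0.088 ]
shift cm [ 0.03 -0.08  6.02] yaw 0.17 | tcp [ 0.5397 -0.17    0.1212] yang 96.27 t 2.87 w 0.4948 F [ 0.5 -0.1  1.3]
```

Request:
carry_out(steps=[0.5,-0.4,-0.1,2.5,0,0.5,-0.4,-0.1,4.5,0,0.5,-0.4,-0.1,6,0,0.5,-0.4,-0.1,6,0,0.2,-0.4,-0.1,6,0,0.05,-0.4,-0.1,6,0,0.05,-0.4,-0.1,6,0,0.05,-0.4,-0.1,6,0], squeeze=30)

```text
time: 3.53
tcp_pos: [0.5459, -0.1716, 0.0639]
tcp_rot: [0.002, -0.055, 0.998, -0.002]
ft_force: [0.8, 1.0, 5.1]
gripper_width: 0.102
```

Request:
carry_out(steps=[0.05,0,0,0,0,0.05,0,0,0,0,0.05,0,0,0,0,0.05,0,0,0,0,0.05,0,0,0,0,0.05,0,0,0,0,0.05,0,0,0,0,0.05,0,0,0,0])

```text
time: 4.2
tcp_pos: [0.5458, -0.1716, 0.0639]
tcp_rot: [0.002, -0.055, 0.998, -0.002]
ft_force: [0.2, -0.3, 2.0]
gripper_width: 0.103
```

Request:
carry_out(steps=[0.05,0,0,-2,0,0.05,0,0,-5,0,0.05,0,0,-8,0,0.05,0,0,-8,0,0.05,0,0,-8,0,0.05,0,0,-8,0,0.05,0,0,-8,0,0.05,0,0,-8,0], squeeze=45)

```text
time: 4.87
tcp_pos: [0.5442, -0.1706, 0.1419]
tcp_rot: [0.0, -0.055, 0.999, -0.001]
ft_force: [0.5, 0.7, -0.3]
gripper_width: 0.1
```

```bash
python3 -c "
from h import *
go(.476,.168,.125,85.2)"
```

```text
shift cm [ 3.08 34.41  1.61] yaw 11.07 | tcp [ 0.5442 -0.1706  0.1419] yang 96.27 t 4.87 w 0.1003 F [ 0.5  0.7 -0.3]
```

Request:
carry_out(steps=[0.05,0.3,3,0,1,0.05,0.6,7,0,3,0.05,1,11,0,4,0.05,1.4,15,0,5,0.05,1.7,19,0,6.5,0.05,2,23,0,8,0.05,2.4,27,0,9.5,0.05,2.7,30,0,11])

```text
time: 5.53
tcp_pos: [0.4825, 0.1273, 0.14]
tcp_rot: [-0.001, 0.041, 0.999, -0.001]
ft_force: [0.3, -0.1, -0.5]
gripper_width: 0.098
```

```bash
python3 -c "
from h import *
go(.476,.168,.115,85.2)"
```

```text
shift cm [0.98 4.01 2.49] yaw 0.06 | tcp [0.4825 0.1273 0.14  ] yang 85.26 t 5.53 w 0.0983 F [ 0.3 -0.1 -0.5]
```

Request:
carry_out(steps=[0.05,0.5,2,0,0,0.05,1,4,0,0,0.05,1,4,0.5,0,0.05,1,4,1.5,0,0.05,1,4,2.5,0,0.05,1,4,3,0,0.05,1,4,3.3,0,0.05,1,4,3.3,0])

```text
time: 6.2
tcp_pos: [0.475, 0.1668, 0.1053]
tcp_rot: [-0.002, 0.042, 0.999, -0.001]
ft_force: [0.5, 0.1, -0.2]
gripper_width: 0.098
```

Request:
carry_out(steps=[0.05,0,0,0,0,0.05,0,0,0,0,0.05,0,0,0,0,0.05,0,0,0,0,0.05,0,0,0,0,0.05,0,0,0,0,0.05,0,0,0,0,0.05,0,0,0,0])

```text
time: 6.87
tcp_pos: [0.475, 0.1669, 0.1055]
tcp_rot: [-0.002, 0.042, 0.999, -0.001]
ft_force: [-0.6, 0.2, -0.8]
gripper_width: 0.098
```

```bash
python3 - <<'E'
from h import *
go(.476,.168,.105,85.2)
im=robot.get_image("wrist")[:,:,::-1]
cv2.imwrite('pics/raw_w3.png',im)
a=cv2.resize(im[110:310,150:360],None,fx=3,fy=3,interpolation=cv2.INTER_CUBIC).astype(float)
cv2.imwrite('pics/w3.png',np.clip(255*(a/255*1.3)**.6,0,255).astype('uint8'))
E
```

```text
shift cm [-0.09  0.12  0.05] yaw -0.02 | tcp [0.475  0.1669 0.1055] yang 85.18 t 6.87 w 0.0982 F [-0.6  0.2 -0.8]
```

View pics/w3.png

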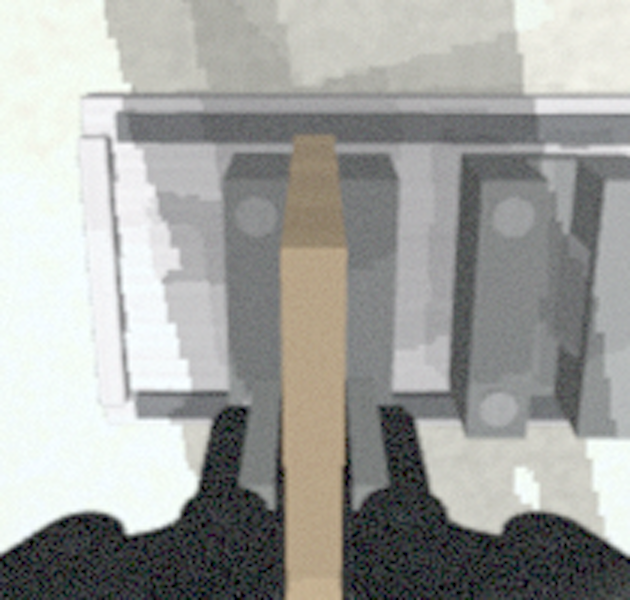

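```bash
python3 -c "
from h import *
f=lambda u,v,z:atw(150+u/3,110+v/3,z)
print('panel front',f(314,135,.0495),f(314,248,.1295))
print('block front',f(225,180,.042),f(400,180,.042))
print('panel bottom edges',f(294,135,.0495),f(335,135,.0495),'top',f(282,248,.1295),f(348,248,.1295))"
```

```text
panel front [0.4304 0.1723 0.0495] [0.4311 0.1724 0.1295]
block front [0.4409 0.15   0.042 ] [0.4444 0.1918 0.042 ]
panel bottom edges [0.43   0.1678 0.0495] [0.4308 0.1771 0.0495] top [0.4307 0.168  0.1295] [0.4315 0.1771 0.1295]
```

Request:
carry_out(steps=[0.05,-0.3,0,0,0,0.05,-0.6,-0.05,0,0,0.05,-0.6,-0.05,0.1,0,0.05,-0.6,-0.05,0.2,0,0.05,-0.6,-0.05,0.26,0,0.05,-0.6,-0.05,0.32,0,0.05,-0.6,-0.05,0.38,0,0.05,-0.6,-0.05,0.44,0])

```text
time: 7.58
tcp_pos: [0.4808, 0.1658, 0.1009]
tcp_rot: [-0.002, 0.042, 0.999, -0.001]
ft_force: [-0.2, -0.9, -1.0]
gripper_width: 0.1
```

Request:
carry_out(steps=[0.05,0,0,0.06,0,0.05,0,0,0.12,0,0.05,0,0,0.18,0,0.05,0,0,0.24,0,0.05,0,0,0.3,0,0.05,0,0,0.36,0,0.05,0,0,0.42,0,0.05,0,0,0.46,0])

```text
time: 8.25
tcp_pos: [0.4807, 0.1658, 0.0962]
tcp_rot: [-0.002, 0.042, 0.999, -0.001]
ft_force: [0.2, 0.9, -0.8]
gripper_width: 0.098
```

Request:
carry_out(steps=[0.05,0,0,0.06,0,0.05,0,0,0.12,0,0.05,0,0,0.18,0,0.05,0,0,0.24,0,0.05,0,0,0.3,0,0.05,0,0,0.36,0,0.05,0,0,0.42,0,0.05,0,0,0.48,0])

```text
time: 8.92
tcp_pos: [0.4807, 0.1658, 0.0913]
tcp_rot: [-0.002, 0.042, 0.999, -0.001]
ft_force: [0.3, 0.1, 0.6]
gripper_width: 0.101
```

Request:
carry_out(steps=[0.05,0,0,0.06,0,0.05,0,0,0.12,0,0.05,0,0,0.18,0,0.05,0,0,0.24,0,0.05,0,0,0.3,0,0.05,0,0,0.36,0,0.05,0,0,0.42,0,0.05,0,0,0.48,0])

```text
time: 9.58
tcp_pos: [0.4808, 0.1657, 0.0865]
tcp_rot: [-0.002, 0.042, 0.999, -0.001]
ft_force: [0.4, -0.8, 0.6]
gripper_width: 0.102
```

Request:
carry_out(steps=[0.05,0,0,0.06,0,0.05,0,0,0.12,0,0.05,0,0,0.18,0,0.05,0,0,0.24,0,0.05,0,0,0.3,0,0.05,0,0,0.36,0,0.05,0,0,0.42,0,0.05,0,0,0.48,0])

```text
time: 10.25
tcp_pos: [0.4809, 0.1654, 0.0818]
tcp_rot: [-0.002, 0.042, 0.999, -0.002]
ft_force: [-0.2, -2.0, 2.5]
gripper_width: 0.098
```

Spring engaged (−y force, slight up-force). Continue.

Request:
carry_out(steps=[0.05,0,0,0.06,0,0.05,0,0,0.12,0,0.05,0,0,0.18,0,0.05,0,0,0.24,0,0.05,0,0,0.3,0,0.05,0,0,0.36,0,0.05,0,0,0.42,0,0.05,0,0,0.48,0])

```text
time: 10.92
tcp_pos: [0.4809, 0.1652, 0.0771]
tcp_rot: [-0.002, 0.042, 0.999, -0.002]
ft_force: [0.6, -3.8, 3.9]
gripper_width: 0.1
```

Request:
carry_out(steps=[0.05,0,0,0.04,0,0.05,0,0,0.08,0,0.05,0,0,0.12,0,0.05,0,0,0.16,0,0.05,0,0,0.2,0,0.05,0,0,0.24,0,0.05,0,0,0.28,0,0.05,0,0,0.32,0])

```text
time: 11.58
tcp_pos: [0.4809, 0.1652, 0.0741]
tcp_rot: [-0.002, 0.042, 0.999, -0.002]
ft_force: [-1.9, -4.2, 7.4]
gripper_width: 0.089
```

Request:
carry_out(steps=[0.05,0,0,0.03,0,0.05,0,0,0.06,0,0.05,0,0,0.09,0,0.05,0,0,0.12,0,0.05,0,0,0.15,0,0.05,0,0,0.18,0,0.05,0,0,0.2,0,0.05,0,0,0.2,0])

```text
time: 12.25
tcp_pos: [0.4811, 0.1653, 0.074]
tcp_rot: [-0.002, 0.042, 0.999, -0.002]
ft_force: [-5.4, -4.4, 16.5]
gripper_width: 0.098
```

Request:
carry_out(steps=[0.35,0,0,0,0,0.35,0,0,0,0,0.35,0,0,0,0,0.35,0,0,-1,0,0.35,0,0,-3,0,0.35,0,0,-6,0,0.5,0,0,-10,0,0.5,0,0,-12,0])

```text
time: 12.92
tcp_pos: [0.4835, 0.1665, 0.1985]
tcp_rot: [0.001, 0.042, 0.999, -0.001]
ft_force: [0.6, -0.1, 1.2]
gripper_width: 0.5
```

```bash
python3 -c "
from h import *
go(.552,-.243,.13,96.1)"
```

```text
shift cm [-10.23 -40.22   6.95] yaw -10.88 | tcp [0.4835 0.1665 0.1985] yang 85.22 t 12.92 w 0.5004 F [ 0.6 -0.1  1.2]
```

Request:
carry_out(steps=[0.5,-10,-40.2,0,-10.9,0.5,-10,-40.2,0,-10.9,0.5,-10,-40.2,0,-10.9,0.5,-10,-40.2,0,-10.9,0.5,-10,-40.2,0,-10.9,0.5,-10,-40.2,1,-10.9,0.5,-10,-40.2,3,-10.9,0.5,-10,-40.2,5,-10.9])

```text
time: 13.58
tcp_pos: [0.5367, -0.1582, 0.1786]
tcp_rot: [0.003, -0.053, 0.999, -0.002]
ft_force: [0.5, -0.0, 0.7]
gripper_width: 0.498
```

```bash
python3 -c "
from h import *
go(.5495,-.243,.062,96.1)"
```

```text
shift cm [-0.31 -8.52 11.7 ] yaw 0.0 | tcp [ 0.5367 -0.1582  0.1786] yang 96.1 t 13.58 w 0.498 F [ 0.5 -0.   0.7]
```

Request:
carry_out(steps=[0.5,-0.3,-4,0,0,0.5,-0.3,-8.5,0,0,0.5,-0.3,-8.5,0,0,0.5,-0.3,-8.5,2,0,0.5,-0.3,-8.5,4,0,0.5,-0.3,-8.5,5,0,0.5,-0.3,-8.5,5,0,0.5,-0.3,-8.5,5,0])

```text
time: 14.25
tcp_pos: [0.5487, -0.2418, 0.1285]
tcp_rot: [0.002, -0.053, 0.999, -0.001]
ft_force: [-0.5, -0.0, 0.2]
gripper_width: 0.496
```

```bash
python3 -c "
from h import *
go(.5495,-.243,.063,96.1)"
```

```text
shift cm [-0.04 -0.11  6.55] yaw 0.03 | tcp [ 0.5487 -0.2418  0.1285] yang 96.13 t 14.25 w 0.4965 F [-0.5 -0.   0.2]
```

Request:
carry_out(steps=[0.5,0,-0.1,2,0,0.5,0,-0.1,4,0,0.5,0,-0.1,5.5,0,0.5,0,-0.1,6.4,0,0.5,0,-0.1,6.4,0,0.2,0,-0.1,6.4,0,0.05,0,-0.1,6.4,0,0.05,0,-0.1,6.4,0], squeeze=30)

```text
time: 14.92
tcp_pos: [0.5504, -0.2436, 0.0665]
tcp_rot: [0.004, -0.054, 0.999, -0.002]
ft_force: [0.9, -1.6, -0.4]
gripper_width: 0.135
```

Request:
carry_out(steps=[0.05,0,0,0,0,0.05,0,0,0,0,0.05,0,0,0,0,0.05,0,0,0,0,0.05,0,0,0,0,0.05,0,0,0,0,0.05,0,0,0,0,0.05,0,0,0,0])

```text
time: 15.58
tcp_pos: [0.5503, -0.2436, 0.0665]
tcp_rot: [0.003, -0.054, 0.999, -0.002]
ft_force: [-0.4, -0.4, -0.6]
gripper_width: 0.132
```

Request:
carry_out(steps=[0.05,0,0,-2,0,0.05,0,0,-5,0,0.05,0,0,-9,0,0.05,0,0,-12,0,0.05,0,0,-12,0,0.05,0,0,-12,0,0.05,0,0,-12,0,0.05,0,0,-12,0], squeeze=45)

```text
time: 16.25
tcp_pos: [0.5482, -0.2423, 0.1842]
tcp_rot: [0.002, -0.054, 0.999, -0.001]
ft_force: [0.2, 0.5, -1.0]
gripper_width: 0.134
```

```bash
python3 -c "
from h import *
go(.481,.2305,.185,85.2)"
```

```text
shift cm [ 1.62 47.73 -0.18] yaw 10.94 | tcp [ 0.5482 -0.2423  0.1842] yang 96.14 t 16.25 w 0.1337 F [ 0.2  0.5 -1. ]
```

Request:
carry_out(steps=[0.05,0.1,3,0,1,0.05,0.2,7,0,2,0.05,0.4,11,0,3,0.05,0.6,15,0,4,0.05,0.7,19,0,5,0.05,0.8,23,0,6,0.05,1,27,0,7,0.05,1.1,31,0,8])

```text
time: 16.92
tcp_pos: [0.5019, 0.0666, 0.1814]
tcp_rot: [-0.0, 0.017, 1.0, -0.001]
ft_force: [1.2, -0.2, -0.6]
gripper_width: 0.132
```

```bash
python3 -c "
from h import *
go(.481,.2305,.185,85.2)"
```

```text
shift cm [ 2.64 16.31 -0.38] yaw 2.87 | tcp [0.5019 0.0666 0.1814] yang 88.07 t 16.92 w 0.1325 F [ 1.2 -0.2 -0.6]
```

Request:
carry_out(steps=[0.05,0.6,4,-0.3,1,0.05,1.3,8,-0.3,2,0.05,2,12,-0.3,2.9,0.05,2.6,16.3,-0.3,2.9,0.05,2.6,16.3,-0.3,2.9,0.05,2.6,16.3,-0.3,2.9,0.05,2.6,16.3,0,2.9,0.05,2.6,16.3,1.5,2.9])

```text
time: 17.58
tcp_pos: [0.4831, 0.2295, 0.1673]
tcp_rot: [0.001, 0.043, 0.999, -0.0]
ft_force: [-0.4, 0.4, 0.2]
gripper_width: 0.132
```

```bash
python3 -c "
from h import *
go(.481,.2305,.1085,85.2)"
```

```text
shift cm [0.24 0.08 5.88] yaw -0.1 | tcp [0.4831 0.2295 0.1673] yang 85.1 t 17.58 w 0.1316 F [-0.4  0.4  0.2]
```

Request:
carry_out(steps=[0.05,0.1,0.1,1.5,0,0.05,0.1,0.1,3,0,0.05,0.1,0.1,4.2,0,0.05,0.1,0.1,5,0,0.05,0.1,0.1,5.5,0,0.05,0.1,0.1,5.8,0,0.05,0.1,0.1,5.8,0,0.05,0.1,0.1,5.8,0])

```text
time: 18.25
tcp_pos: [0.4829, 0.2305, 0.1098]
tcp_rot: [0.002, 0.043, 0.999, -0.0]
ft_force: [-0.9, -0.5, 0.2]
gripper_width: 0.128
```

Request:
carry_out(steps=[0.05,0,0,0,0,0.05,0,0,0,0,0.05,0,0,0,0,0.05,0,0,0,0,0.05,0,0,0,0,0.05,0,0,0,0,0.05,0,0,0,0,0.05,0,0,0,0])

```text
time: 18.92
tcp_pos: [0.4829, 0.2306, 0.1098]
tcp_rot: [0.002, 0.043, 0.999, -0.0]
ft_force: [0.4, -0.4, -1.3]
gripper_width: 0.133
```

```bash
python3 - <<'E'
from h import *
go(.481,.2305,.1085,85.2)
im=robot.get_image("wrist")[:,:,::-1]
cv2.imwrite('pics/raw_w4.png',im)
a=cv2.resize(im[110:310,150:360],None,fx=3,fy=3,interpolation=cv2.INTER_CUBIC).astype(float)
cv2.imwrite('pics/w4.png',np.clip(255*(a/255*1.3)**.6,0,255).astype('uint8'))
E
```

```text
shift cm [ 0.18 -0.02  0.13] yaw -0.11 | tcp [0.4829 0.2306 0.1098] yang 85.09 t 18.92 w 0.1327 F [ 0.4 -0.4 -1.3]
```

View pics/w4.png

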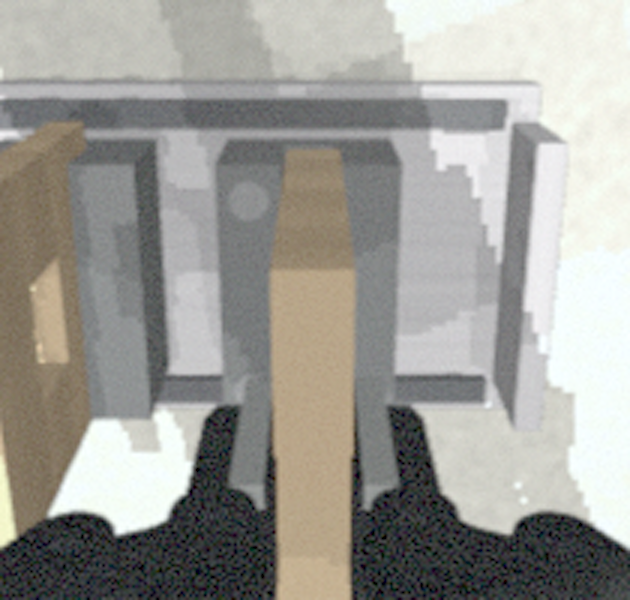

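```bash
python3 -c "
from h import *
f=lambda u,v,z:atw(150+u/3,110+v/3,z)
print('panel front',f(313,150,.051),f(312.5,268,.131))
print('block front',f(217,163,.042),f(400,163,.042))"
```

```text
panel front [0.4427 0.2356 0.051 ] [0.4425 0.2355 0.131 ]
block front [0.4458 0.2119 0.042 ] [0.4496 0.2562 0.042 ]
```

Request:
carry_out(steps=[0.05,0,-0.11,0,0,0.05,0,-0.11,0.1,0,0.05,0,-0.11,0.2,0,0.05,0,-0.11,0.3,0,0.05,0,-0.11,0.4,0,0.05,0,-0.11,0.46,0,0.05,0,-0.11,0.52,0,0.05,0,-0.11,0.58,0])

```text
time: 19.63
tcp_pos: [0.4828, 0.2294, 0.1039]
tcp_rot: [0.002, 0.043, 0.999, -0.0]
ft_force: [0.0, -0.3, -0.3]
gripper_width: 0.132
```

Request:
carry_out(steps=[0.05,0,0,0.06,0,0.05,0,0,0.12,0,0.05,0,0,0.18,0,0.05,0,0,0.24,0,0.05,0,0,0.3,0,0.05,0,0,0.36,0,0.05,0,0,0.42,0,0.05,0,0,0.46,0])

```text
time: 20.3
tcp_pos: [0.4827, 0.2294, 0.0992]
tcp_rot: [0.002, 0.043, 0.999, -0.0]
ft_force: [-0.1, 0.3, -0.0]
gripper_width: 0.132
```

Request:
carry_out(steps=[0.05,0,0,0.06,0,0.05,0,0,0.12,0,0.05,0,0,0.18,0,0.05,0,0,0.24,0,0.05,0,0,0.3,0,0.05,0,0,0.36,0,0.05,0,0,0.42,0,0.05,0,0,0.48,0])

```text
time: 20.97
tcp_pos: [0.4828, 0.2294, 0.0943]
tcp_rot: [0.002, 0.043, 0.999, -0.0]
ft_force: [0.1, 0.4, -0.5]
gripper_width: 0.133
```

Bottom ≈ 0.036, below the block top with no force: in the slot. Continue down.

Request:
carry_out(steps=[0.05,0,0,0.06,0,0.05,0,0,0.12,0,0.05,0,0,0.18,0,0.05,0,0,0.24,0,0.05,0,0,0.3,0,0.05,0,0,0.36,0,0.05,0,0,0.42,0,0.05,0,0,0.48,0])

```text
time: 21.63
tcp_pos: [0.4828, 0.2293, 0.0895]
tcp_rot: [0.002, 0.043, 0.999, -0.0]
ft_force: [0.4, -0.7, -0.2]
gripper_width: 0.135
```

Request:
carry_out(steps=[0.05,0,0,0.06,0,0.05,0,0,0.12,0,0.05,0,0,0.18,0,0.05,0,0,0.24,0,0.05,0,0,0.3,0,0.05,0,0,0.36,0,0.05,0,0,0.42,0,0.05,0,0,0.48,0])

```text
time: 22.3
tcp_pos: [0.4829, 0.2291, 0.0848]
tcp_rot: [0.002, 0.043, 0.999, -0.001]
ft_force: [-0.2, -3.4, 1.5]
gripper_width: 0.134
```

Request:
carry_out(steps=[0.05,0,0,0.06,0,0.05,0,0,0.12,0,0.05,0,0,0.18,0,0.05,0,0,0.24,0,0.05,0,0,0.3,0,0.05,0,0,0.36,0,0.05,0,0,0.42,0,0.05,0,0,0.48,0])

```text
time: 22.97
tcp_pos: [0.483, 0.2288, 0.08]
tcp_rot: [0.002, 0.043, 0.999, -0.001]
ft_force: [-1.0, -5.3, 3.0]
gripper_width: 0.131
```

Request:
carry_out(steps=[0.05,0,0,0.06,0,0.05,0,0,0.12,0,0.05,0,0,0.18,0,0.05,0,0,0.24,0,0.05,0,0,0.3,0,0.05,0,0,0.36,0,0.05,0,0,0.4,0,0.05,0,0,0.4,0])

```text
time: 23.63
tcp_pos: [0.4831, 0.2288, 0.0765]
tcp_rot: [0.002, 0.043, 0.999, -0.001]
ft_force: [-1.3, -4.2, 6.2]
gripper_width: 0.133
```

Request:
carry_out(steps=[0.05,0,0,0.04,0,0.05,0,0,0.08,0,0.05,0,0,0.12,0,0.05,0,0,0.16,0,0.05,0,0,0.2,0,0.05,0,0,0.22,0,0.05,0,0,0.22,0,0.05,0,0,0.22,0])

```text
time: 24.3
tcp_pos: [0.4832, 0.2289, 0.0764]
tcp_rot: [0.002, 0.042, 0.999, -0.001]
ft_force: [-5.6, -4.4, 15.3]
gripper_width: 0.131
```

Floor reached (15 N, no further travel). Release, lift, retreat.

Request:
carry_out(steps=[0.35,0,0,0,0,0.35,0,0,0,0,0.35,0,0,0,0,0.35,0,0,-1,0,0.35,0,0,-3,0,0.35,0,0,-6,0,0.35,0,0,-10,0,0.35,0,0,-13,0])

```text
time: 24.97
tcp_pos: [0.483, 0.2297, 0.209]
tcp_rot: [0.002, 0.042, 0.999, -0.001]
ft_force: [0.7, -0.0, -0.1]
gripper_width: 0.352
```

Request:
carry_out(steps=[0.35,2,-2,-1,0,0.35,4,-2,-1,0,0.35,4,-2,-1,0,0.35,4,-2,-1,0,0.35,4,-2,-1,0,0.35,4,-2,-1,0,0.35,4,-2,-1,0,0.35,4,-2,-1,0])

```text
time: 25.63
tcp_pos: [0.4417, 0.2132, 0.2183]
tcp_rot: [0.002, 0.042, 0.999, -0.001]
ft_force: [-0.1, -0.2, -0.1]
gripper_width: 0.352
```

```bash
python3 - <<'E'
from h import *
go(.4,.2,.2,85)
a=robot.get_image("scene")[:,:,::-1][100:170,250:360]; b=robot.get_image("wrist")[:,:,::-1]
a=cv2.resize(a,(460,293),interpolation=cv2.INTER_CUBIC); b=cv2.resize(b,(340,255))
c=np.zeros((293,800,3),'uint8'); c[:,:460]=a; c[:255,460:]=b
cv2.imwrite('pics/f.png',np.clip(c*1.6,0,255).astype('uint8'))
E
```

```text
shift cm [ 4.05 -1.67  1.81] yaw 0.13 | tcp [0.4417 0.2132 0.2183] yang 85.13 t 25.63 w 0.3515 F [-0.1 -0.2 -0.1]
```

View pics/f.png

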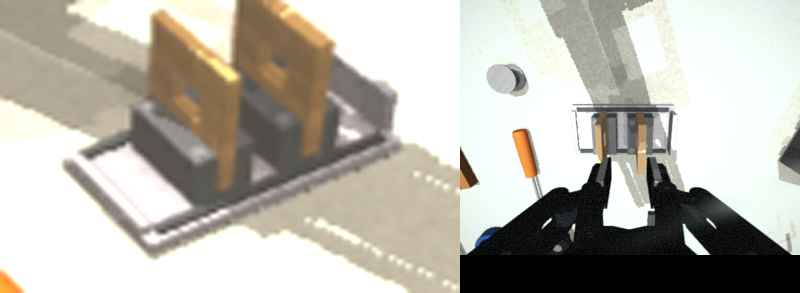

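```bash
python3 -c "
from h import *
robot.close_job(); print(robot.get_state()['time'])"
```

```text
the job is handed in; nothing more can be done
the job is handed in; nothing more can be done
```

Both panels are in the jig and let go, and the job is handed in at about 26 s of the 72 s allowed.

- **Which is which:** the gripper closed to about 0.10 (8.7 mm) on the tray's +y panel and 0.133 (11.3 mm) on the −y one. Both read slightly low, but the difference is clear, so the +y panel is the thin one. It went into the narrow slot and the thicker one into the wide slot.
- **Finding the slots:** just above each block I took a wrist picture. I shifted the thin panel 0.5 mm sideways and 6 mm along its slot, and the thick one 1.1 mm sideways. Both then went in on the first try with no contact on the block tops.
- **Fully down:** both springs pushed back as expected. Each panel stopped within about 0.1 mm of the height worked out for the slot floor. Pressing further gave 15–17 N at the wrist and no more travel. The highest force I read was 16.5 N, but only at the end of each move.
- **Last check:** the final pictures show both panels upright and seated, with the gripper clear. The screwdriver and spool are in their places. The other bystanders were not in that view, and the arm did not work near them.
- **What disagreed:** the top and wrist cameras differed by up to about 6 mm on the panels' position along the tray, and by about 4 mm on the slots. I settled this with the close-up pictures. In the last, small wrist picture the thick panel looks longer toward the gripper than the thin one. I put that down to a finger hiding part of the thin panel and did not measure it again.

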